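Put the lid back on the sugar jar

ROBOT

A 7-joint arm with a two-finger parallel gripper is mounted at the origin on the work surface. World frame = base frame: x ahead of the robot, y to its left, z up, the work surface at z = 0. Lengths are in m, angles in rad, forces in N, time in s.
With the tool pointing down it reaches from about 0.425 to 1.025 m from the base axis. Payload 9.4 kg.
Tool frame: the origin (TCP) lies midway between the tips of the shut fingers; the grasp point (between the pads) lies bot.tcp_to_grasp behind it (bot.tcp_to_grasp is the distance from the TCP to the grasp point, in m); z points along the fingers, y is the line along which they close (so a half turn about z gives the same grasp; the last joint's range is limited). The gripper opens to 85 mm and grips with 20 to 120 N. Pads are 22 mm wide; open, the fingers measure 114 mm over their backs; the gripper's body (76 mm by 85 mm) begins 54 mm behind the grasp point. The pads swing forward as they close: fully open they stand 13 mm farther back than shut.
Start: joints at [1.126, 0.599, -0.003, 1.599, 0.002, 0.943, -0.08], TCP at [0.261, -0.677, 0.231] pointing down, gripper open.
Joint ranges: [-2.57, 2.57], [-0.35, 1.97], [-1.29, 1.29], [0.11, 2.56], [-1.05, 4.19], [0.11, 1.86], [-2.63, 2.63]. Speed limits (rad/s): [2.22, 2.22, 3.01, 3.01, 3.14, 3.14, 3.14].

INTERFACE

Orientations are given as a unit quaternion [x, y, z, w].
In Python, from bench import telemetry, vision, bot gives the robot as it stands.
- The arm moves only by the shell command python3 -m creep 'ROWS' [FORCE]. ROWS is JSON, a list of rows, each an object with "translation": the shift along the tool's x, y, z in units of 3 cm (1.0 is 3 cm), a list of three; "angular": the turn, a rotation vector about the tool's x, y, z in units of 0.12 rad (1.0 is 0.12 rad), a list of three; "jaw": the gripper's target within -1 to 1 (fully open at 1, half-way at 0, shut at -1). In form: [{"translation": [tx, ty, tz], "angular": [wx, wy, wz], "jaw": jaw}, ...]. A call has 1 to 12 rows; each row shifts and turns the commanded pose from where the row before left it, along the tool's axes as they then stand; what a row does not reach is not made up. A row lasts 1/12 s, in which the tool goes at most 41.7 mm and 7.16 degrees, less where a joint would pass 70% of its speed; a pose out of reach is approached as far as the arm can. A call with a number of a shift or a turn outside -1 to 1 is refused whole. A call with a gripper value outside its range is refused whole. The fingers move at their own pace and stop on an object; FORCE is the grip in N (left out, the last holds). Time passes only in rows, so rows that do not move let the fingers close. It gives the time, the measured TCP pose, the force, the opening and the grip force at its end, in the units of the state.
- telemetry.state(): the state, without advancing time (a new reading comes with each control period).
- vision.snapshot(name): name is "scene" or "top"; returns the picture (480x640x3 uint8, blue, green, red); there is no depth.
- vision.calibration(name): a dict with "vertical_fov" (degrees; the focal length in pixels is half the picture's height over the tangent of half this angle, whatever the lens; pixels are square), "cx", "cy" (the principal point, pixels), "distortion" ([k1, k2, p1, p2, k3] as OpenCV has them; the pictures are not rectified), "T" (4x4, takes a point from camera to world coordinates). Camera axes: x right, y down, z forward; pixel columns grow to the right and rows downward; lengths in m; the calibration is good to about 2 mm. A picture is of the moment at which its call begins. calibration takes no time and is no camera call.
- bot.close_job(): hands the job in; it is judged then, once.
The state is a dict: "t": time; "joint_pos": joint angles; "qd": joint speeds; "tau": joint torques, N m; "eef_pos": TCP position; "tool_rot": TCP orientation; "contact_force": force on the tool from outside, world axes, zero at the start; "wrist_torque": the same for the moment, N m; "gripper_width": opening from 0.0 (shut) to 1.0 (fully open); "grasp_force": force on a finger pad.
Only numpy, scipy, OpenCV 4.12 (cv2) and the standard library are available. Lean on these libraries where they do the work, as an engineer would, in place of code of your own. Each camera call takes 0.05 s, during which the arm holds its last target. There are 200 camera calls.

TASK

Find the lid of the large sugar jar among the washed things in the grey bin and close the jar with it: the knob up, the lid lying flat on the rim with its plug inside the mouth, and the jar left standing upright. Set the lid down rather than drop it, and leave the similar small lid in the bin.

Things in the scene. Friction and masses are not known exactly. Their poses are not given: they have to be found in the camera images.
- lid: The large wooden lid, the widest knobbed thing in the bin, lying knob up on the bin's floor. A flat disc 94 mm across and 6 mm thick; under its middle a round grey plug 46 mm across and 14 mm deep; on top, in the middle, a straight upright round knob 24 mm across and 34 mm high. Origin: centre of the plug's underside, z up through the knob; the disc's underside is at z = 14 mm, its top at 20 mm, the knob's top at 54 mm. About 0.12 kg. Grip it by the knob.
- jar: The large open sugar jar, white ceramic, a plain upright round pot 80 mm across and 100 mm high, loose on the table (about 0.7 kg). Its mouth is 70 mm across, the wall 5 mm thick. Origin: centre of its underside, z up; the rim is at z = 100 mm. With the lid on, the lid's origin is 86 mm above the jar's origin; the plug has 12 mm of play all round. A smaller open jar (60 mm across, 75 mm high) of the same white ceramic, the small lid's, stands 13 cm or more to the side of it.
- small_lid: The small wooden lid, of the same form, which belongs to the smaller jar and stays in the bin: disc 66 mm across and 5 mm thick, plug 36 mm across and 12 mm deep, knob 18 mm across and 28 mm high, 45 mm high in all. Origin: centre of the plug's underside, z up.
- bin: The washing-up bin, a grey open box fixed to the table, 290 mm (x) by 400 mm (y) by 60 mm high outside, walls and floor 5 mm thick. Origin: centre of its underside, z up. Six things stand apart in it in two rows of three: the two lids, a white cup, a steel tamper with a slim grip (64 mm, the tallest), a white saucer and a steel scoop. Their places change; the nearest edge of another thing is at least 55 mm from the large knob's axis, the walls at least 65 mm.
Mind the look-alikes: they are no part of the job. What is shaped like the jar but pink is not meant.

How it is judged:
At the end, for the whole second after the job is handed in: The large lid lies flat on the large jar (within 0.1 rad), knob up, its plug in the mouth (lid and jar centres within 16 mm, lid origin 82 to 91 mm above the jar's origin); the jar stands upright on the table (within 0.1 rad); lid and jar are at rest; the small lid is in the bin (horizontal distance between lid and jar below 0.016 m and z of lid in the frame of jar between 0.082 and 0.091 m and angle between each of lid, jar's own z axis and vertical below 0.1 rad and height (world z) of jar below 0.01 m and linear speed of each of lid, jar below 0.03 m/s and z of small_lid in the frame of bin below 0.06 m and horizontal distance between small_lid and bin below 0.25 m); the robot touches nothing.
It fails at once if the lid is dropped onto the jar (let go more than about 2 cm above its seat) (horizontal distance between lid and jar below 0.06 m and contact force between the fingers and lid below 0.1 N and linear speed of lid above 0.6 m/s).
It fails at once if the small lid is lifted out of the bin (z of small_lid in the frame of bin above 0.1 m).
It fails at once if the jar is knocked over (angle between jar's own z axis and vertical above 0.6 rad).
It also fails if it takes over 48 s, if anything falls off the work surface, if the arm or the gripper's body presses on something with over 40 N, if the wrist force passes 120 N, or if a joint passes its speed limit or range.

## Working session

There is one attempt and no reset: what is moved stays moved. The work goes in short steps, Python scripts to look and compute and a shell command to move; the robot and the scene stay as the last step left them, time stands still between calls to the robot, and variables do not carry over. Pictures are saved under pics/ and viewed, at most 10 in all, crops included, and the job is handed in when it is done.

```bash
ls; mkdir -p pics; python3 - <<'E'
from bench import telemetry, vision, bot
import cv2
for n in("scene","top"):
    cv2.imwrite(f"pics/{n}0.png",vision.snapshot(n)); c=vision.calibration(n); print(n,c)
s=telemetry.state(); print(s, bot.tcp_to_grasp)
E
```

```text
pics
scene {'vertical_fov': 50.900009152820644, 'cx': 319.99051397355146, 'cy': 239.77666310042386, 'distortion': array([-0.0919193,  0.       ,  0.       ,  0.       ,  0.       ]), 'T': array([[ 0.3606857 ,  0.53742661, -0.76228503,  1.26495457],
       [ 0.93254316, -0.19342507,  0.30487704, -0.32327949],
       [ 0.016404  , -0.82082847, -0.57093916,  0.61567466],
       [ 0.        ,  0.        ,  0.        ,  1.        ]])}
top {'vertical_fov': 56.049692828141616, 'cx': 315.5698238438665, 'cy': 246.69618737845985, 'distortion': array([-0.00386689,  0.        ,  0.        ,  0.        ,  0.        ]), 'T': array([[ 0.14946156, -0.96442389,  0.21805459,  0.34731914],
       [-0.9887583 , -0.1467337 ,  0.02874448, -0.0196243 ],
       [ 0.00427409, -0.21989948, -0.97551317,  0.94071976],
       [ 0.        ,  0.        ,  0.        ,  1.        ]])}
{'t': 0.1, 'joint_pos': array([ 1.12629624,  0.60004203, -0.00257802,  1.6000759 ,  0.00178436,
        0.94287986, -0.0798046 ]), 'qd': array([ 1.00544968e-03, -1.62773742e-03, -8.44913630e-04, -5.78586817e-04,
        2.65917861e-05,  1.40237464e-03,  1.02969782e-04]), 'tau': array([ 4.66020239e-03, -7.78000546e+01,  1.56998500e+00, -2.58629090e+01,
        1.26747979e-02,  5.45260176e-03,  7.31690591e-06]), 'eef_pos': array([ 0.26054032, -0.67610592,  0.23049574]), 'tool_rot': array([ 9.83131040e-01,  1.82901245e-01, -1.76468794e-04, -6.78879498e-04]), 'contact_force': array([ 0.04228708,  0.80500702, -0.12824662]), 'wrist_torque': array([0.01495882, 0.0076173 , 0.00623962]), 'grasp_force': 0.0, 'gripper_width': 1.0042336270744527} 0.0187
```

View pics/top0.png

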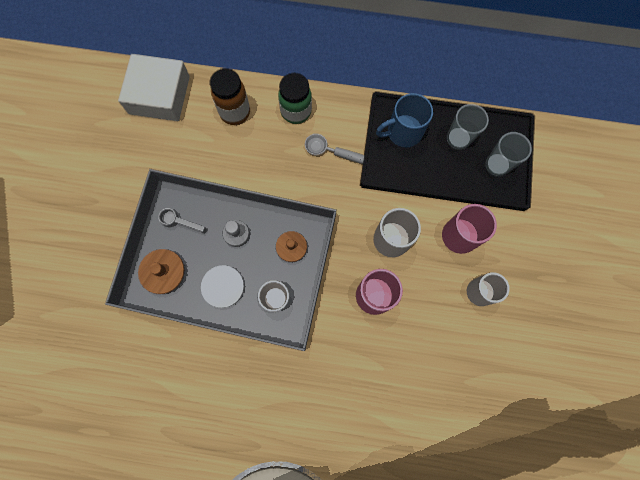

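View pics/scene0.png

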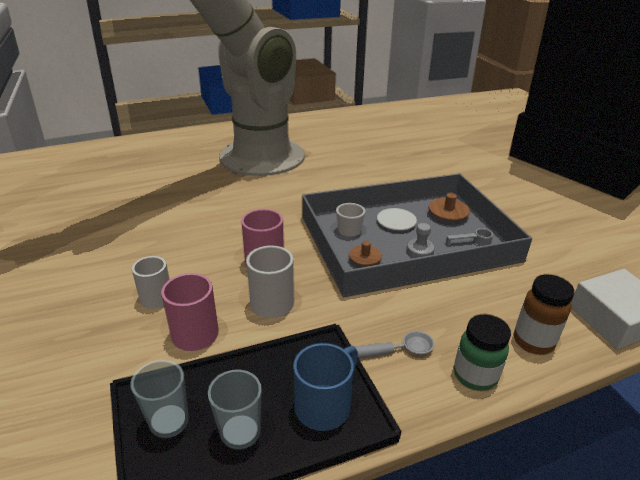

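The top view shows the large lid at about (161,271), with its knob at (156,268). The large white jar's mouth is at about (400,228), with pink look-alikes at (380,290) and (470,228), and the small lid is at (291,246). The scene view agrees: large lid at (449,210), jar rim at (270,265).

```bash
cat > h.py <<'E'
import numpy as np, cv2
from bench import vision, telemetry
def cast(name,px,z):
    c=vision.calibration(name); f=240/np.tan(np.radians(c["vertical_fov"]/2))
    K=np.array([[f,0,c["cx"]],[0,f,c["cy"]],[0,0,1]])
    p=cv2.undistortPoints(np.array(px,float).reshape(-1,1,2),K,c["distortion"]).reshape(-1,2)
    d=np.c_[p,np.ones(len(p))]@c["T"][:3,:3].T; o=c["T"][:3,3]
    return (o+d*((z-o[2])/d[:,2])[:,None])[:,:2]
def blob(mask,x0,y0,x1,y1):
    m=np.zeros_like(mask); m[y0:y1,x0:x1]=mask[y0:y1,x0:x1]
    cs=cv2.findContours(m,cv2.RETR_EXTERNAL,cv2.CHAIN_APPROX_NONE)[0]
    return max(cs,key=cv2.contourArea)
def circ(name,pts,z):
    w=cast(name,pts.reshape(-1,2),z).astype(np.float32)
    return [np.round(v,4) for v in cv2.fitEllipse(w)[:2]]
E
python3 - <<'E'
from h import *
t=cv2.imread("pics/top0.png"); s=cv2.imread("pics/scene0.png")
h=cv2.cvtColor(t,cv2.COLOR_BGR2HSV); wood=cv2.inRange(h,(3,120,40),(14,255,255))
for n,b in(("lid",(130,240,195,305)),("small",(270,225,315,270))):
    c=blob(wood,*b); print(n,cv2.boundingRect(c),circ("top",c,.025))
hs=cv2.cvtColor(s,cv2.COLOR_BGR2HSV); ws=cv2.inRange(hs,(0,120,30),(14,255,255))
c=blob(ws,420,185,480,230); print("scene lid",cv2.boundingRect(c),circ("scene",c,.025))
# knob top by hand px
print("knob",cast("top",[(156,265)],.059),cast("scene",[(450.5,197)],.059))
# jar outside rim: grey-white mask, upper half of contour is the far rim
w=cv2.inRange(h,(0,0,90),(180,60,255))
c=blob(w,372,203,428,262); print("jar",cv2.boundingRect(c))
print("rim guess",cast("top",[(381,226),(419,232),(403,210),(397,248)],.1))
A=cv2.resize(t[195:265,365:435],None,fx=5,fy=5,interpolation=2); B=cv2.resize(s[240:320,235:305],(350,400)); C=cv2.resize(t[240:310,125:195],None,fx=5,fy=5)[:350]
cv2.imwrite("pics/c1.png",np.hstack([A,C]))
E
```

```text
lid (138, 250, 46, 44) [array([0.4535, 0.314 ]), array([0.0903, 0.0914])]
small (276, 232, 31, 30) [array([0.5455, 0.0581]), array([0.0625, 0.0629])]
scene lid (429, 193, 40, 28) [array([0.4545, 0.3178]), array([0.0848, 0.114 ])]
knob [[0.45996852 0.31382374]] [[0.46428671 0.30946984]]
jar (380, 208, 41, 40)
rim guess [[ 0.59480836 -0.1137443 ]
 [ 0.59395257 -0.18764005]
 [ 0.6333706  -0.15236411]
 [ 0.55613419 -0.14914504]]
```

View pics/c1.png

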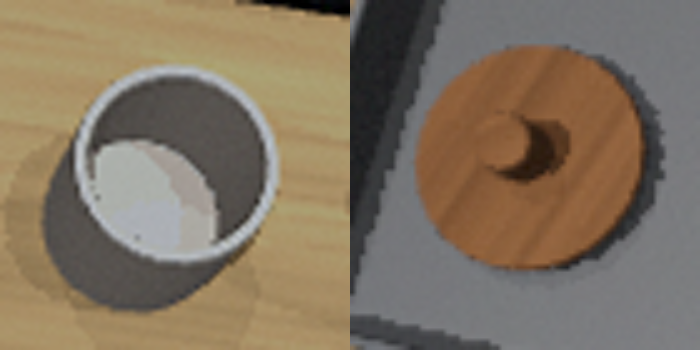

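```bash
cat >> h.py <<'E'
def go(x,y,z):
    from scipy.spatial.transform import Rotation as R
    s=telemetry.state(); r=R.from_quat(s["tool_rot"])
    print("t",s["t"],"tcp",s["eef_pos"].round(4),"units",(r.inv().apply(np.array([x,y,z])-s["eef_pos"])/.03).round(3),"tilt",r.as_matrix()[:,2].round(4),"grip",s["gripper_width"],s["grasp_force"],"F",s["contact_force"].round(2))
E
python3 - <<'E'
from h import *
t=cv2.imread("pics/top0.png")
w=cv2.inRange(cv2.cvtColor(t,cv2.COLOR_BGR2HSV),(0,0,150),(180,50,255))
c=blob(w,376,203,424,252); print("rim",circ("top",c,.1),cv2.boundingRect(c))
print(cast("top",[(156,268)],.059))
E
R='{"translation":[0.9,-0.85,0],"angular":[0,0,0],"jaw":0.3}'; : ; python3 -m creep '[{"translation":[0.9,-0.85,0],"angular":[0,0,0],"jaw":0.3},{"translation":[0.9,-0.85,0],"angular":[0,0,0],"jaw":0.3},{"translation":[0.9,-0.85,0],"angular":[0,0,0],"jaw":0.3},{"translation":[0.9,-0.85,0],"angular":[0,0,0],"jaw":0.3},{"translation":[0.9,-0.85,0],"angular":[0,0,0],"jaw":0.3},{"translation":[0.9,-0.85,0],"angular":[0,0,0],"jaw":0.3},{"translation":[0.9,-0.85,0],"angular":[0,0,0],"jaw":0.3},{"translation":[0.9,-0.85,0],"angular":[0,0,0],"jaw":0.3},{"translation":[0.9,-0.85,0],"angular":[0,0,0],"jaw":0.3},{"translation":[0.9,-0.85,0],"angular":[0,0,0],"jaw":0.3},{"translation":[0.9,-0.85,0],"angular":[0,0,0],"jaw":0.3},{"translation":[0.9,-0.85,0],"angular":[0,0,0],"jaw":0.3}]' 40
python3 -c "
from h import *
go(.52,0,.2); go(.455,.314,.13)"
```

```text
rim [array([ 0.5987, -0.1502]), array([0.0766, 0.0771])] (380, 208, 41, 39)
[[0.45406877 0.31245792]]
t: 1.1
eef_pos: [0.4533, -0.2727, 0.2312]
tool_rot: [0.983, 0.183, -0.0, -0.0]
contact_force: [0.8, 0.3, -0.4]
gripper_width: 0.652
grasp_force: 0.0
t 1.1 tcp [ 0.4533 -0.2727  0.2312] units [ 5.344 -7.684  1.039] tilt [-3.e-04  1.e-04 -1.e+00] grip 0.6523555243464648 0.0 F [ 0.84  0.3  -0.44]
t 1.1 tcp [ 0.4533 -0.2727  0.2312] units [  7.085 -18.229   3.374] tilt [-3.e-04  1.e-04 -1.e+00] grip 0.6523555243464648 0.0 F [ 0.84  0.3  -0.44]
```

```bash
python3 -m creep '[{"translation":[0.4,-1,0],"angular":[0,0,0],"jaw":0.3},{"translation":[0.4,-1,0],"angular":[0,0,0],"jaw":0.3},{"translation":[0.4,-1,0],"angular":[0,0,0],"jaw":0.3},{"translation":[0.4,-1,0],"angular":[0,0,0],"jaw":0.3},{"translation":[0.4,-1,0],"angular":[0,0,0],"jaw":0.3},{"translation":[0.4,-1,0],"angular":[0,0,0],"jaw":0.3},{"translation":[0.4,-1,0],"angular":[0,0,0],"jaw":0.3},{"translation":[0.4,-1,0],"angular":[0,0,0],"jaw":0.3},{"translation":[0.4,-1,0],"angular":[0,0,0],"jaw":0.3},{"translation":[0.4,-1,0],"angular":[0,0,0],"jaw":0.3},{"translation":[0.4,-1,0],"angular":[0,0,0],"jaw":0.3},{"translation":[0.4,-1,0],"angular":[0,0,0],"jaw":0.3}]'
python3 -m creep '[{"translation":[0.4,-1,0.2],"angular":[0,0,0],"jaw":0.3},{"translation":[0.4,-1,0.4],"angular":[0,0,0],"jaw":0.3},{"translation":[0.4,-1,0.5],"angular":[0,0,0],"jaw":0.3},{"translation":[0.4,-1,0.5],"angular":[0,0,0],"jaw":0.3},{"translation":[0.4,-1,0.5],"angular":[0,0,0],"jaw":0.3},{"translation":[0.2,-0.5,0.5],"angular":[0,0,0],"jaw":0.3},{"translation":[0,0,0],"angular":[0,0,0],"jaw":0.3},{"translation":[0,0,0],"angular":[0,0,0],"jaw":0.3}]'
python3 -c "
from h import *
go(.454,.313,.03)
a=vision.snapshot('top');b=vision.snapshot('scene')
cv2.imwrite('pics/c2.png',np.hstack([cv2.resize(a[220:320,100:200],(400,400)),cv2.resize(b[140:240,400:500],(400,400))]))"
```

```text
t: 2.1
eef_pos: [0.4575, 0.1147, 0.2312]
tool_rot: [0.983, 0.183, -0.0, 0.0]
contact_force: [0.1, 0.4, -0.1]
gripper_width: 0.653
grasp_force: 0.0
t: 2.77
eef_pos: [0.4592, 0.2913, 0.1522]
tool_rot: [0.983, 0.184, -0.001, 0.001]
contact_force: [0.1, -0.6, 0.6]
gripper_width: 0.651
grasp_force: 0.0
t 2.7667 tcp [0.4592 0.2913 0.1522] units [ 0.109 -0.741  4.072] tilt [-0.0021 -0.0015 -1.    ] grip 0.6507548410971971 0.0 F [ 0.1  -0.65  0.59]
```

View pics/c2.png

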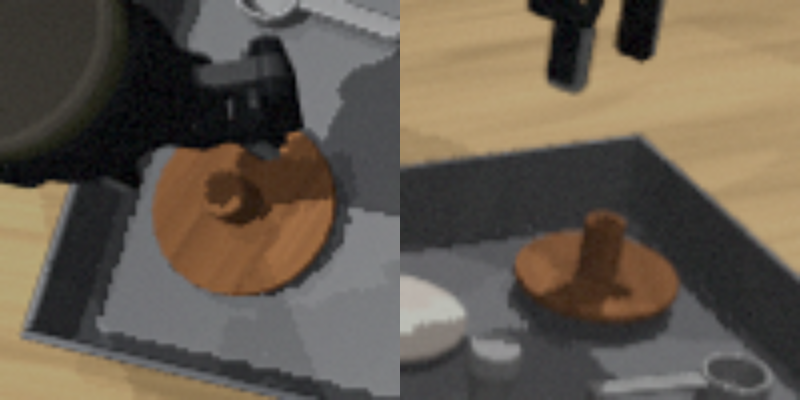

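The crop shows the jaws approaching and the lid undisturbed, with the knob top at about (156,268) in top and (451,195) in scene. I'll centre over it and go down.

```bash
python3 -m creep '[{"translation":[0.1,-0.5,0],"angular":[0,0,0],"jaw":0.3},{"translation":[0,-0.24,0.3],"angular":[0,0,0],"jaw":0.3},{"translation":[0,0,0.6],"angular":[0,0,0],"jaw":0.3},{"translation":[0,0,0.5],"angular":[0,0,0],"jaw":0.3},{"translation":[0,0,0.4],"angular":[0,0,0],"jaw":0.3},{"translation":[0,0,0.2],"angular":[0,0,0],"jaw":0.3},{"translation":[0,0,0],"angular":[0,0,0],"jaw":0.3},{"translation":[0,0,0],"angular":[0,0,0],"jaw":0.3}]'
python3 -c "
from h import *
go(.4545,.313,.03)
a=vision.snapshot('top');b=vision.snapshot('scene')
cv2.imwrite('pics/c3.png',np.hstack([cv2.resize(a[220:320,100:200],(400,400)),cv2.resize(b[140:240,400:500],(400,400))]))"
```

```text
t: 3.53
eef_pos: [0.4551, 0.3123, 0.0934]
tool_rot: [0.983, 0.183, -0.0, 0.0]
contact_force: [0.0, -0.1, 0.3]
gripper_width: 0.648
grasp_force: 0.0
t 3.5333 tcp [0.4551 0.3123 0.0934] units [-0.01  -0.031  2.113] tilt [-1.e-04 -2.e-04 -1.e+00] grip 0.6475407550350234 0.0 F [ 0.   -0.15  0.31]
```

View pics/c3.png

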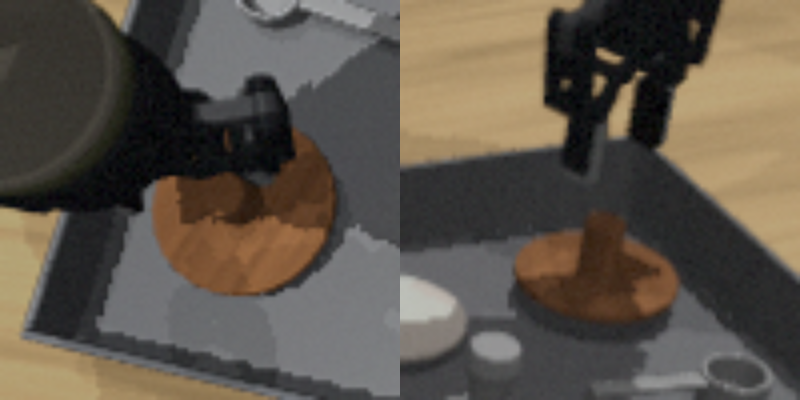

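```bash
python3 -m creep '[{"translation":[0,0.03,0.4],"angular":[0,0,0],"jaw":0.3},{"translation":[0,0,0.5],"angular":[0,0,0],"jaw":0.3},{"translation":[0,0,0.4],"angular":[0,0,0],"jaw":0.3},{"translation":[0,0,0.3],"angular":[0,0,0],"jaw":0.3},{"translation":[0,0,0.3],"angular":[0,0,0],"jaw":0.3},{"translation":[0,0,0.15],"angular":[0,0,0],"jaw":0.3},{"translation":[0,0,0],"angular":[0,0,0],"jaw":0.3},{"translation":[0,0,0],"angular":[0,0,0],"jaw":0.3}]'
python3 -m creep '[{"translation":[0,0,0],"angular":[0,0,0],"jaw":-0.2},{"translation":[0,0,0],"angular":[0,0,0],"jaw":-0.5},{"translation":[0,0,0],"angular":[0,0,0],"jaw":-1},{"translation":[0,0,0],"angular":[0,0,0],"jaw":-1},{"translation":[0,0,0],"angular":[0,0,0],"jaw":-1},{"translation":[0,0,0],"angular":[0,0,0],"jaw":-1},{"translation":[0,0,0],"angular":[0,0,0],"jaw":-1},{"translation":[0,0,0],"angular":[0,0,0],"jaw":-1}]' 40
```

```text
t: 4.3
eef_pos: [0.4553, 0.3119, 0.0319]
tool_rot: [0.983, 0.183, -0.0, 0.0]
contact_force: [0.3, -0.6, 0.2]
gripper_width: 0.653
grasp_force: 0.0
t: 4.97
eef_pos: [0.4556, 0.3121, 0.0324]
tool_rot: [0.983, 0.183, 0.0, -0.0]
contact_force: [-1.1, -0.2, 6.1]
gripper_width: 0.265
grasp_force: 39.0
```

```bash
python3 -m creep '[{"translation":[0,0,-0.1],"angular":[0,0,0],"jaw":-1},{"translation":[0,0,-0.3],"angular":[0,0,0],"jaw":-1},{"translation":[0,0,-0.5],"angular":[0,0,0],"jaw":-1},{"translation":[0,0,-0.7],"angular":[0,0,0],"jaw":-1},{"translation":[0,0,-0.8],"angular":[0,0,0],"jaw":-1},{"translation":[0,0,-0.8],"angular":[0,0,0],"jaw":-1},{"translation":[0,0,-0.8],"angular":[0,0,0],"jaw":-1},{"translation":[0,0,-0.8],"angular":[0,0,0],"jaw":-1},{"translation":[0,0,-0.6],"angular":[0,0,0],"jaw":-1},{"translation":[0,0,-0.3],"angular":[0,0,0],"jaw":-1},{"translation":[0,0,0],"angular":[0,0,0],"jaw":-1},{"translation":[0,0,0],"angular":[0,0,0],"jaw":-1}]'
python3 -c "
from h import *
go(.597,-.150,.2)
a=vision.snapshot('top');b=vision.snapshot('scene')
cv2.imwrite('pics/c4.png',np.hstack([cv2.resize(a[200:320,80:200],(400,400)),cv2.resize(b[80:240,380:540],(400,400))]))"
```

```text
t: 5.97
eef_pos: [0.4552, 0.3117, 0.2028]
tool_rot: [0.983, 0.183, 0.0, -0.0]
contact_force: [-0.8, -0.2, -0.7]
gripper_width: 0.266
grasp_force: 39.2
t 5.9667 tcp [0.4552 0.3117 0.2028] units [-1.12  16.059  0.092] tilt [ 4.e-04  2.e-04 -1.e+00] grip 0.265896865019859 39.2204475402832 F [-0.79 -0.18 -0.67]
```

View pics/c4.png

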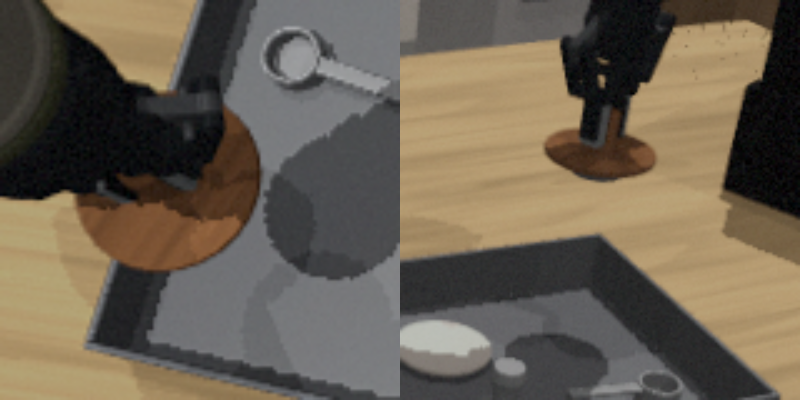

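The lid is off the floor, held about level by its knob. Next I'll carry it above the jar.

```bash
python3 -m creep '[{"translation":[0,0.2,0],"angular":[0,0,0],"jaw":-1},{"translation":[0,0.5,0],"angular":[0,0,0],"jaw":-1},{"translation":[-0.07,0.8,0],"angular":[0,0,0],"jaw":-1},{"translation":[-0.07,0.9,0],"angular":[0,0,0],"jaw":-1},{"translation":[-0.07,0.9,0],"angular":[0,0,0],"jaw":-1},{"translation":[-0.07,0.9,0],"angular":[0,0,0],"jaw":-1},{"translation":[-0.07,0.9,0],"angular":[0,0,0],"jaw":-1},{"translation":[-0.07,0.9,0],"angular":[0,0,0],"jaw":-1},{"translation":[-0.07,0.9,0],"angular":[0,0,0],"jaw":-1},{"translation":[-0.07,0.9,0],"angular":[0,0,0],"jaw":-1},{"translation":[-0.07,0.9,0],"angular":[0,0,0],"jaw":-1},{"translation":[-0.07,0.9,0],"angular":[0,0,0],"jaw":-1}]'
python3 -m creep '[{"translation":[-0.07,0.9,0],"angular":[0,0,0],"jaw":-1},{"translation":[-0.07,0.9,0],"angular":[0,0,0],"jaw":-1},{"translation":[-0.07,0.9,0],"angular":[0,0,0],"jaw":-1},{"translation":[-0.07,0.9,0],"angular":[0,0,0],"jaw":-1},{"translation":[-0.07,0.9,0],"angular":[0,0,0],"jaw":-1},{"translation":[-0.07,0.9,0],"angular":[0,0,0],"jaw":-1},{"translation":[0,0.5,0],"angular":[0,0,0],"jaw":-1},{"translation":[0,0.2,0],"angular":[0,0,0],"jaw":-1},{"translation":[0,0,0],"angular":[0,0,0],"jaw":-1},{"translation":[0,0,0],"angular":[0,0,0],"jaw":-1},{"translation":[0,0,0],"angular":[0,0,0],"jaw":-1}]'
python3 -c "
from h import *
go(.598,-.150,.16)
b=vision.snapshot('scene'); cv2.imwrite('pics/c5.png',cv2.resize(b[130:330,180:360],(540,600)))
t=cv2.imread('pics/scene0.png'); w=cv2.inRange(cv2.cvtColor(t,cv2.COLOR_BGR2HSV),(0,0,1),(180,60,255))
c=blob(w,240,240,303,320); x,y,ww,h=cv2.boundingRect(c);print(x,y,ww,h)
print(cast('scene',[(x+ww/2,y+ww*.30)],.1))"
```

```text
t: 7.07
eef_pos: [0.539, 0.0337, 0.2017]
tool_rot: [0.983, 0.183, -0.001, 0.0]
contact_force: [0.4, -0.4, -1.1]
gripper_width: 0.268
grasp_force: 39.3
t: 7.98
eef_pos: [0.5929, -0.1376, 0.2025]
tool_rot: [0.983, 0.184, -0.0, -0.001]
contact_force: [-0.4, -0.5, -0.1]
gripper_width: 0.264
grasp_force: 39.3
t 7.9833 tcp [ 0.5929 -0.1376  0.2025] units [0.009 0.446 1.417] tilt [-8.e-04  1.e-03 -1.e+00] grip 0.2643394004807055 39.304402470588684 F [-0.44 -0.47 -0.14]
246 245 48 73
[[ 0.60204984 -0.14858038]]
```

View pics/c5.png

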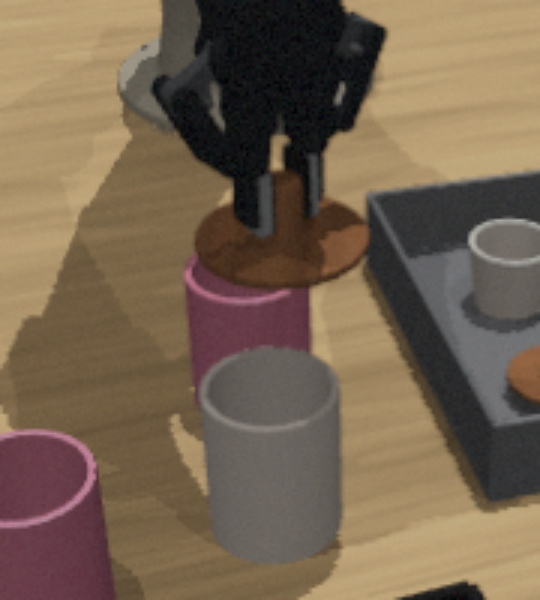

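The scene crop shows the lid level at about (274,210), with the white jar's rim below it at about (270,257). I'll finish the offset, go down to just above the mouth and check.

```bash
python3 -m creep '[{"translation":[0.04,0.3,0.2],"angular":[0,0,0],"jaw":-1},{"translation":[0,0.15,0.5],"angular":[0,0,0],"jaw":-1},{"translation":[0,0,0.6],"angular":[0,0,0],"jaw":-1},{"translation":[0,0,0.5],"angular":[0,0,0],"jaw":-1},{"translation":[0,0,0.3],"angular":[0,0,0],"jaw":-1},{"translation":[0,0,0],"angular":[0,0,0],"jaw":-1},{"translation":[0,0,0],"angular":[0,0,0],"jaw":-1},{"translation":[0,0,0],"angular":[0,0,0],"jaw":-1}]'
python3 -c "
from h import *
go(.599,-.150,.1134)
a=vision.snapshot('top');b=vision.snapshot('scene')
s=telemetry.state()
for n,im,bx in(('top',a,(360,180,450,270)),('scene',b,(230,200,320,290))):
    h=cv2.cvtColor(im,cv2.COLOR_BGR2HSV); c=blob(cv2.inRange(h,(0,110,25),(14,255,255)),*bx); print(n,cv2.boundingRect(c),circ(n,cv2.convexHull(c),s['eef_pos'][2]-.0324+.005+.018))
cv2.imwrite('pics/c6.png',np.hstack([cv2.resize(a[180:280,350:450],(400,400)),cv2.resize(b[210:310,220:320],(400,400))]))"
```

```text
t: 8.7
eef_pos: [0.5998, -0.1518, 0.1404]
tool_rot: [0.983, 0.183, 0.0, 0.0]
contact_force: [-0.7, -0.7, -1.3]
gripper_width: 0.264
grasp_force: 39.3
t 8.7 tcp [ 0.5998 -0.1518  0.1404] units [-0.004 -0.067  0.9  ] tilt [ 9.e-04 -2.e-04 -1.e+00] grip 0.2639304327154586 39.316540360450745 F [-0.65 -0.7  -1.33]
top (379, 219, 50, 28) [array([ 0.5837, -0.1532]), array([0.058 , 0.0938])]
scene (240, 223, 56, 40) [array([ 0.5968, -0.1497]), array([0.0899, 0.1132])]
```

View pics/c6.png

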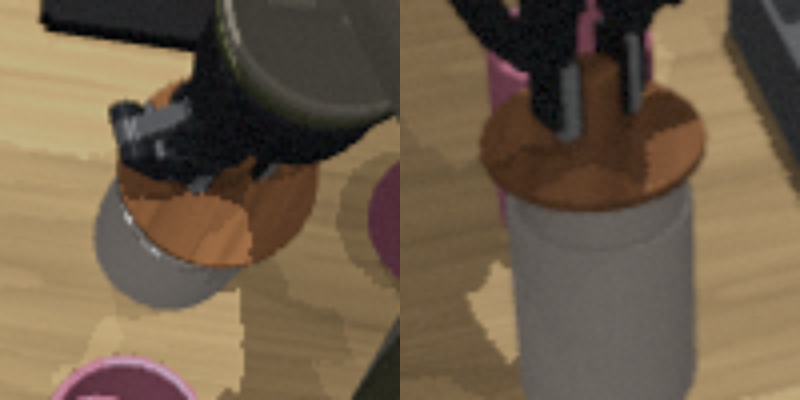

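Both crops show the lid level over the jar, slightly left of it in the scene view (lid centre about 368, jar about 371). I'll shift it +3 mm in y and lower it slowly onto the rim.

```bash
python3 -m creep '[{"translation":[0.03,-0.09,0],"angular":[0,0,0],"jaw":-1},{"translation":[0,0,0.1],"angular":[0,0,0],"jaw":-1},{"translation":[0,0,0.15],"angular":[0,0,0],"jaw":-1},{"translation":[0,0,0.15],"angular":[0,0,0],"jaw":-1},{"translation":[0,0,0.15],"angular":[0,0,0],"jaw":-1},{"translation":[0,0,0.1],"angular":[0,0,0],"jaw":-1},{"translation":[0,0,0.1],"angular":[0,0,0],"jaw":-1},{"translation":[0,0,0],"angular":[0,0,0],"jaw":-1},{"translation":[0,0,0],"angular":[0,0,0],"jaw":-1}]'
```

```text
t: 9.55
eef_pos: [0.599, -0.149, 0.117]
tool_rot: [0.983, 0.183, -0.0, -0.0]
contact_force: [0.7, 0.1, -0.3]
gripper_width: 0.264
grasp_force: 39.3
```

```bash
python3 -m creep '[{"translation":[0,0,0.05],"angular":[0,0,0],"jaw":-1},{"translation":[0,0,0.05],"angular":[0,0,0],"jaw":-1},{"translation":[0,0,0.02],"angular":[0,0,0],"jaw":-1},{"translation":[0,0,0],"angular":[0,0,0],"jaw":-1},{"translation":[0,0,0],"angular":[0,0,0],"jaw":-1}]'
```

```text
t: 9.97
eef_pos: [0.5991, -0.149, 0.1137]
tool_rot: [0.983, 0.183, 0.0, 0.0]
contact_force: [0.1, 0.1, -1.5]
gripper_width: 0.267
grasp_force: 39.3
```

```bash
python3 -m creep '[{"translation":[0,0,0.03],"angular":[0,0,0],"jaw":-1},{"translation":[0,0,0.03],"angular":[0,0,0],"jaw":-1},{"translation":[0,0,0],"angular":[0,0,0],"jaw":-1},{"translation":[0,0,0],"angular":[0,0,0],"jaw":-1}]'
```

```text
t: 10.3
eef_pos: [0.5993, -0.1491, 0.1134]
tool_rot: [0.983, 0.183, 0.0, 0.0]
contact_force: [-4.6, 0.4, 14.5]
gripper_width: 0.267
grasp_force: 40.8
```

The lid is on the rim: 14 N, at the expected height of 0.1134. I'll ease off, open slowly and retreat upward.

```bash
python3 -m creep '[{"translation":[0,0,-0.03],"angular":[0,0,0],"jaw":-1},{"translation":[0,0,0],"angular":[0,0,0],"jaw":-0.4},{"translation":[0,0,0],"angular":[0,0,0],"jaw":-0.3},{"translation":[0,0,0],"angular":[0,0,0],"jaw":-0.2},{"translation":[0,0,0],"angular":[0,0,0],"jaw":0.1},{"translation":[0,0,0],"angular":[0,0,0],"jaw":0.3},{"translation":[0,0,0],"angular":[0,0,0],"jaw":0.3},{"translation":[0,0,0],"angular":[0,0,0],"jaw":0.3}]' 20
python3 -m creep '[{"translation":[0,0,-0.2],"angular":[0,0,0],"jaw":0.3},{"translation":[0,0,-0.4],"angular":[0,0,0],"jaw":0.3},{"translation":[0,0,-0.6],"angular":[0,0,0],"jaw":0.3},{"translation":[0,0,-0.8],"angular":[0,0,0],"jaw":0.3},{"translation":[0,0,-0.8],"angular":[0,0,0],"jaw":0.3},{"translation":[0,0,-0.8],"angular":[0,0,0],"jaw":0.3},{"translation":[-0.5,0,-0.8],"angular":[0,0,0],"jaw":0.3},{"translation":[-0.8,0,-0.5],"angular":[0,0,0],"jaw":0.3},{"translation":[-0.8,0,0],"angular":[0,0,0],"jaw":0.3},{"translation":[-0.8,0,0],"angular":[0,0,0],"jaw":0.3},{"translation":[-0.3,0,0],"angular":[0,0,0],"jaw":0.3},{"translation":[0,0,0],"angular":[0,0,0],"jaw":0.3}]'
python3 -c "
from h import *
a=vision.snapshot('top');b=vision.snapshot('scene')
cv2.imwrite('pics/c7.png',np.hstack([cv2.resize(a[180:280,350:450],(400,400)),cv2.resize(b[210:330,210:330],(400,400))]))"
```

```text
t: 10.97
eef_pos: [0.5991, -0.149, 0.1126]
tool_rot: [0.983, 0.183, -0.0, -0.0]
contact_force: [0.3, -0.3, -0.3]
gripper_width: 0.646
grasp_force: 0.0
t: 11.97
eef_pos: [0.5078, -0.1847, 0.261]
tool_rot: [0.983, 0.182, 0.0, 0.0]
contact_force: [0.7, 0.3, -0.1]
gripper_width: 0.648
grasp_force: 0.0
```

View pics/c7.png

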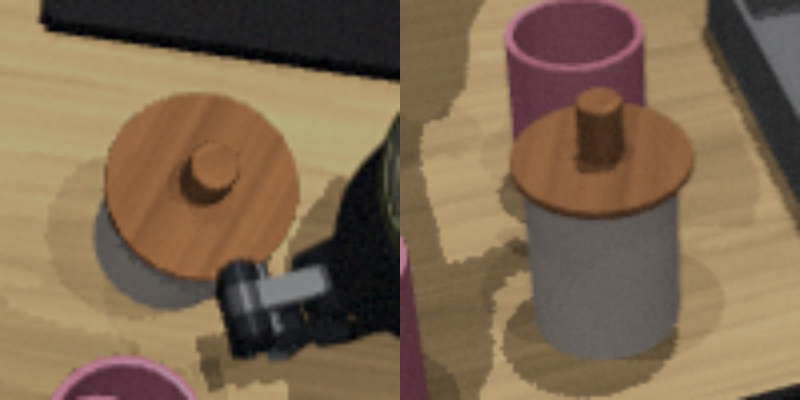

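Both views show the lid lying flat and centred on the upright jar, knob up, with the gripper clear of it.

```bash
python3 -c "
from bench import bot
print(bot.close_job())"
```

```text
the job is handed in; nothing more can be done
None
```

The large lid is on the sugar jar, flat and knob up, with the jar upright and the small lid left untouched in the bin; I handed the job in at about 12 s, and no verdict came back.

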